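Load a culture dish into the imaging dock

TASK

Pick up the petri dish with the red medium, set it level on the open entry plate of the imaging dock, let go of it, and push it between the converging rails, in under the white hood, until it sits home against the hidden end stop. Press it home firmly but gently, with 8 to 20 newtons for about half a second and never more than 20 newtons on dish and dock, then take the hand away and leave it there. Leave the straw-coloured dish and the two specimen cups where they stand.

Things in the scene. Friction and masses are not known exactly. Their poses are not given: they have to be found in the camera images.
- red_dish: closed petri dish with red medium, a disc 60 mm in diameter and 15 mm high, about 20 to 30 g; origin at the centre of its underside, z up. It stands on the worktop; grasp it across the diameter.
- dock: imaging dock, fixed to the worktop, 236 x 130 mm, 31 mm high. Origin: centre of its underside; x is the loading direction (from the open entry end to the hood), y to its left, z up. Grey base plate, top 6 mm above the worktop. Its first 83 mm (x = -118 to -35 mm) are the flat open entry plate. The dish slides on the plate and stays home when let go.
- entry (a point): point on the top of the entry plate, on the centre line, 65 mm before the dock's origin (x = -65 mm): a dish set down with its centre here clears the rails.
- throat (a point): point on the top of the base plate midway between the far ends of the two blue guide rails (x = 22 mm). Rails stand 12 mm over the plate; free width 110 mm at x = -35 mm, narrowing to 65 mm here. Beyond it two black sprung side pads, 57 mm apart when free, centre the dish and grip it lightly: pushing in takes 2 to 6 N.
- hood_front (a point): middle of the hood's front top edge (x = 46 mm). White hood: x = 46 to 118 mm, y = -63 to 63 mm, underside 27 mm, top 31 mm over the worktop, open to the entry. Hidden under it an adjustable rigid V end stop: dish home with its centre somewhere from x = 48 to 72 mm, different each time, to be felt; its near edge then still stands 4 to 28 mm outside the hood.
- pin (a joint): sprung brass sensing pin in the middle of the end stop, hidden under the hood, moving along the dock's x: 0 m when free, about 0.005 m when the dish is home against the stop (0.5 to 1 N of spring).
- tan_dish: closed petri dish with straw-coloured medium, 60 mm in diameter, 15 mm high, origin at the centre of its underside; a bystander. The two dishes may have changed places.
- yellow_cup: specimen cup with yellow lid, 65 mm in diameter, 70 mm high, origin at the centre of its underside; a bystander.
- white_cup: specimen cup with white lid, 65 mm in diameter, 70 mm high, origin at the centre of its underside; a bystander.

How it is judged:
By the outcome, as a careful person would: the job done as asked, in the order asked, and still so for the second after the job is handed in, with the robot touching nothing.
It also fails if it takes over 61 s, if anything falls off the work surface, if the arm or the gripper's body presses on something with over 40 N, if the wrist force passes 120 N, or if a joint passes its speed limit or range.

ROBOT

A 6-joint arm with a two-finger parallel gripper is mounted at the origin on a cart in front of the work surface, level with it; the furniture and walls round the work are solid. World frame = base frame: x ahead of the robot, y to its left, z up, the work surface at z = 0. Lengths are in m, angles in rad, forces in N, time in s.
With the tool pointing down it reaches from about 0.3 to 0.85 m from the base axis. Payload 4.2 kg.
Tool frame: the origin (TCP) lies midway between the tips of the shut fingers; the grasp point (between the pads) lies 19 mm behind it; z points along the fingers, y is the line along which they close (so a half turn about z gives the same grasp; the last joint's range is limited). The gripper opens to 91 mm and grips with 3 to 60 N. Pads are 32 mm wide; open, the fingers measure 118 mm over their backs; the gripper's body (76 mm by 178 mm) begins 60 mm behind the grasp point.
Start: joints at [1.278, 0.32, 1.565, -0, 1.257, -0.02], TCP at [0.155, 0.554, 0.214] pointing down, gripper open.
Joint ranges: [-3.11, 3.11], [-0.84, 2.01], [0.21, 2.61], [-1.34, 4.49], [0.05, 2.63], [-2.56, 2.56]. Speed limits (rad/s): [2.57, 2.57, 3.14, 3.14, 3.14, 3.14].

INTERFACE

Orientations are given as [roll, pitch, yaw] about the fixed x, y, z axes, in that order (R = Rz(yaw) Ry(pitch) Rx(roll)).
In Python, from rig import r, grab_frame, hand_in gives the robot as it stands (r), with the cameras as plain functions and the job as plain functions.
- The arm moves only by the shell command python3 drive.py [FORCE], which reads ROWS from standard input. ROWS is a JSON list of rows, 1 to 5 of them, each written [[rx, ry, rz], [dx, dy, dz], opening]: a rotation vector rx, ry, rz in fractions of the full range, 1 being 2 pi rad, then dx, dy, dz in a scale on which 1.0 is 0.5 m, then the finger opening in m; each row is the pose to reach, as a shift and turn from the pose commanded when the command began, along the tool's axes at that moment; what a row does not reach only later rows make up. A row lasts 1/10 s, in which the tool goes at most 0.05 m and 0.15 rad, less where a joint would pass 70% of its speed; a pose out of reach is approached as far as the arm can. The fingers move at their own pace and stop on an object; FORCE is the grip in N (left out, the last holds). Time passes only in rows, so rows that do not move let the fingers close. It prints the time, the measured TCP pose, the force, the opening and the grip force at its end. Input that does not fit is refused with a message, and nothing moves.
- r.state(): the state, without advancing time (a new reading comes with each control period).
- grab_frame(name): name is "side" or "top" or "wrist"; returns a dict with "color" (420x560x3 uint8, blue, green, red), "fx", "fy", "cx", "cy" (pixels), "xyz" and "attitude" of the camera in the world. Camera axes: x right, y up, looking along -z (the intrinsics and any distortion apply to the point x, -y, -z); pixel columns grow to the right and rows downward; lengths in m; the calibration is good to about 2 mm. A picture is of the moment at which its call begins. There is no depth.
- hand_in(): hands the job in; it is judged then, once.
The state is a dict: "clock": time; "qpos": joint angles; "joint_velocities": joint speeds; "tau": joint torques, N m; "tool_pos": TCP position; "orientation": TCP orientation; "wrist_force": force on the tool from outside, world axes, zero at the start; "ft_torque": the same for the moment, N m; "width": finger opening in m; "finger_force": force on a finger pad.
Only numpy, scipy, OpenCV 4.12 (cv2) and the standard library are available. Lean on these libraries where they do the work, as an engineer would, in place of code of your own. Each camera call takes 0.05 s, during which the arm holds its last target. There are 200 camera calls.

## Working session

There is one attempt and no reset: what is moved stays moved. The work goes in short steps, Python scripts to look and compute and a shell command to move; the robot and the scene stay as the last step left them, time stands still between calls to the robot, and variables do not carry over. Pictures are saved under pics/ and viewed, at most 10 in all, crops included, and the job is handed in when it is done.

```bash
ls; mkdir -p pics
python3 - <<'E'
from rig import r, grab_frame, hand_in
import cv2
for n in ("side","top"):
    f=grab_frame(n); cv2.imwrite(f"pics/{n}0.png",f["color"])
    print(n,{k:v for k,v in f.items() if k!="color"})
print(r.state())
E
```

```text
drive.py
pics
rig.py
side {'fx': 482.21189387556353, 'fy': 482.21189387556353, 'cx': 282.0411838602943, 'cy': 199.94090433839182, 'xyz': array([ 0.14779782, -0.81624859,  0.73380987]), 'attitude': array([ 0.92697379, -0.00413849, -0.47794816])}
top {'fx': 466.36167452296013, 'fy': 466.36167452296013, 'cx': 279.24194831981725, 'cy': 209.10132733522613, 'xyz': array([ 0.46125886, -0.02728957,  1.09560715]), 'attitude': array([ 0.10177724, -0.0071417 , -1.58559703])}
{'clock': 0.1, 'qpos': array([ 1.27799791e+00,  3.20224933e-01,  1.56555829e+00,  1.13574349e-05,
        1.25741350e+00, -2.00428388e-02]), 'joint_velocities': array([-0.00030074, -0.00086763, -0.00404905, -0.00116676,  0.00038618,
        0.00023743]), 'tau': array([-6.38635811e-05, -4.13332701e+01, -2.32513350e+01,  7.28105055e-02,
        4.21895483e-02, -5.46155445e-05]), 'tool_pos': array([0.15478383, 0.55329788, 0.21320562]), 'orientation': array([-3.13998912e+00, -4.29445286e-05,  2.86883353e+00]), 'wrist_force': array([-0.15872193,  0.84023652,  0.93633045]), 'ft_torque': array([-0.03886101,  0.02951978, -0.01908396]), 'finger_force': 0.0, 'width': 0.09138759660973957}
```

View pics/top0.png

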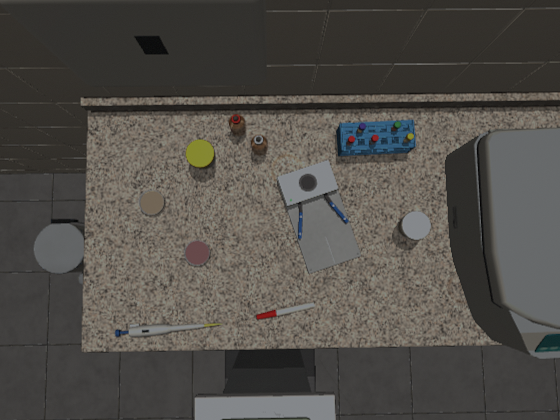

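View pics/side0.png

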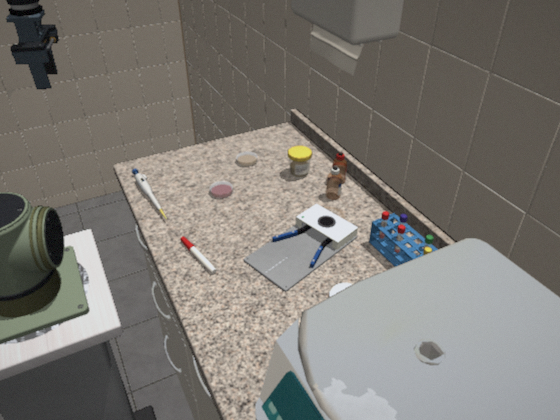

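The top view shows the red dish at (197,253), the tan dish at (152,203), the yellow cup at (201,153) and the white cup at (415,226). The dock's hood is at (307,183) and its entry plate at about (330,255), so loading runs up and slightly left in the image. The side view shows the red dish at (221,190), the hood at (327,226) and the plate at (290,260).

```bash
cat > h.py <<'E'
import numpy as np, cv2
from scipy.spatial.transform import Rotation as R
def rot(f): return R.from_euler('xyz',f["attitude"]).as_matrix()
def ray(f,uv):
    uv=np.atleast_2d(np.asarray(uv,float))
    d=np.c_[(uv[:,0]-f["cx"])/f["fx"],-(uv[:,1]-f["cy"])/f["fy"],-np.ones(len(uv))]
    return d@rot(f).T
def plane(f,uv,z):
    d=ray(f,uv); return f["xyz"]+d*((z-f["xyz"][2])/d[:,2])[:,None]
def proj(f,p):
    c=(np.atleast_2d(p)-f["xyz"])@rot(f); return np.c_[f["cx"]-f["fx"]*c[:,0]/c[:,2],f["cy"]+f["fy"]*c[:,1]/c[:,2]]
def tri(f1,a,f2,b):
    d1,d2=ray(f1,a)[0],ray(f2,b)[0]
    s=np.linalg.lstsq(np.c_[d1,-d2],f2["xyz"]-f1["xyz"],rcond=None)[0]
    p,q=f1["xyz"]+s[0]*d1,f2["xyz"]+s[1]*d2
    return (p+q)/2,np.linalg.norm(p-q)
def blob(mask,roi):
    x0,y0,x1,y1=roi; m=np.zeros(mask.shape,np.uint8); m[y0:y1,x0:x1]=mask[y0:y1,x0:x1].astype(np.uint8)*255
    m=cv2.morphologyEx(m,cv2.MORPH_CLOSE,np.ones((3,3)))
    c=max(cv2.findContours(m,cv2.RETR_EXTERNAL,cv2.CHAIN_APPROX_NONE)[0],key=cv2.contourArea)
    return c[:,0,:].astype(float)
E
python3 - <<'E'
from rig import r, grab_frame, hand_in
from h import *
t=grab_frame("top"); s=grab_frame("side")
def hsv(f): return cv2.cvtColor(f["color"],cv2.COLOR_BGR2HSV).astype(int)
T,S=hsv(t),hsv(s)
red=lambda H:((H[...,0]<8)|(H[...,0]>165))&(H[...,1]>60)
c={}
for n,f,H,roi in(("t",t,T,(175,230,220,275)),("s",s,S,(200,172,242,206))):
    b=blob(red(H),roi); e=cv2.fitEllipse(b.astype(np.float32)); c[n]=e[0]; print(n,e)
print("red",tri(t,c["t"],s,c["s"]), plane(t,c["t"],.01))
# dock
print("px",t["color"][183,290],t["color"][240,325],t["color"][255,280],s["color"][215,312],s["color"][262,285])
low=lambda H,v0,v1:(H[...,1]<30)&(H[...,2]>v0)&(H[...,2]<v1)
def white(f): 
    k=cv2.GaussianBlur(f["color"],(3,3),0); H=cv2.cvtColor(k,cv2.COLOR_BGR2HSV).astype(int); return (H[...,2]>185)&(H[...,1]<30)
bt=blob(white(t),(270,155,350,210)); a=plane(t,bt,.031)[:,:2]
q=cv2.minAreaRect((a*1000).astype(np.float32)); print("hood top",q,cv2.boxPoints(q).tolist())
cv2.imwrite("pics/c1.png",np.hstack([cv2.resize(t["color"][150:280,265:375],None,fx=3.6,fy=3.6),cv2.resize(s["color"][195:295,235:365],(400,468))]))
E
```

```text
t ((196.65150451660156, 252.18341064453125), (21.596343994140625, 22.09868621826172), 28.88304901123047)
s ((221.1136932373047, 190.0964813232422), (9.31134033203125, 18.31989097595215), 84.98992156982422)
red (array([0.47579632, 0.15661304, 0.0034674 ]), np.float64(0.0027197749308939694)) [[0.47444692 0.15600071 0.01      ]]
px [140 136 133] [112 113 113] [103 113 121] [234 228 226] [159 160 158]Traceback (most recent call last):
  File "<stdin>", line 16, in <module>
  File "h.py", line 20, in blob
    c=max(cv2.findContours(m,cv2.RETR_EXTERNAL,cv2.CHAIN_APPROX_NONE)[0],key=cv2.contourArea)
ValueError: max() iterable argument is empty
```

Run:
```python
from rig import r, grab_frame, hand_in
from h import *
t=grab_frame("top"); s=grab_frame("side")
print(t["color"][170:200:6,280:340:8].mean(2).round())
a=cv2.convertScaleAbs(t["color"],alpha=1.3)
cv2.imwrite("pics/c1.png",np.hstack([cv2.resize(a[150:280,265:375],None,fx=3.6,fy=3.6),cv2.resize(s["color"][195:295,235:365],(400,468))])[:,:800])
np.savez("f0.npz",t=t,s=s)
```

```text
[[ 72. 108. 112. 137. 136. 136. 136. 121.]
 [138. 136. 136.  59.  65. 136. 136. 112.]
 [138. 137. 137.  50.  50. 136. 136. 125.]
 [ 83. 136. 136.  57.  63. 136. 136. 136.]
 [ 61. 137. 136. 136. 137. 116.  66. 114.]]
```

View pics/c1.png

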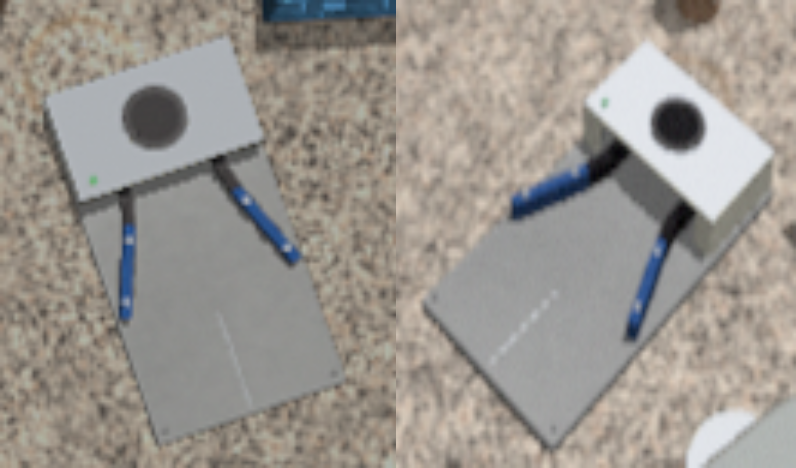

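The crop's left half is the top view. The hood's top corners are at crop (45,100), (228,38), (263,138) and (80,202), and the plate's entry corners at (160,443) and (342,378). In the right half, the side view, the hood corners are at (648,42), (773,155), (712,222) and (588,103), and the plate corners at (426,303) and (552,447).

Run:
```python
from h import *
from scipy.optimize import least_squares
d=np.load("f0.npz",allow_pickle=True); t,s=d["t"].item(),d["s"].item()
T=np.array([[45,100],[228,38],[263,138],[80,202],[160,443],[342,378]])/3.6+[265-.4,150-.4]
S=(np.array([[648,42],[773,155],[712,222],[588,103],[426,303],[552,447]])-[396,0])/[3.077,4.68]+[235-.4,195-.4]
# loading dir: up in top. left(y+) = image left
M=np.array([[.118,.063,.031],[.118,-.063,.031],[.046,-.063,.031],[.046,.063,.031],[-.118,.065,.006],[-.118,-.065,.006]])
# side order check: by triangulation gap
for i in range(6):
    print(i,[ (j,tri(t,T[i],s,S[j])[0].round(4).tolist(),round(tri(t,T[i],s,S[j])[1],4)) for j in range(6) if tri(t,T[i],s,S[j])[1]<.012])
def W(p): c,n=np.cos(p[2]),np.sin(p[2]); return M@np.array([[c,-n,0],[n,c,0],[0,0,1]]).T+[p[0],p[1],0]
f=least_squares(lambda p:(proj(t,W(p))-T).ravel(),[.55,-.08,.2]); print("dock top",f.x,np.abs(f.fun).max())
g=least_squares(lambda p:(proj(s,W(p))-S).ravel(),f.x); print("dock side",g.x,np.abs(g.fun).max())
c,n=np.cos(f.x[2]),np.sin(f.x[2]); print("entry",f.x[:2]-.065*np.array([c,n]))
from rig import r, grab_frame, hand_in
w=grab_frame("wrist"); st=r.state(); print(w["xyz"],w["attitude"],st["tool_pos"],w["fx"])
Rt=R.from_euler('xyz',st["orientation"]).as_matrix(); print("cam in tool",Rt.T@(w["xyz"]-st["tool_pos"]),(Rt.T@rot(w)).round(3))
print("tool axes",Rt.round(3), "red in tool:",Rt.T@(np.array([.475,.156,.2])-st["tool_pos"]))
```

```text
0 [(0, [0.6466, -0.0339, 0.0292], np.float64(0.0058))]
1 [(1, [0.6847, -0.1524, 0.0277], np.float64(0.0034))]
2 [(2, [0.6188, -0.1731, 0.0278], np.float64(0.0027))]
3 [(3, [0.5807, -0.0555, 0.0285], np.float64(0.0066))]
4 [(4, [0.4253, -0.1047, 0.0021], np.float64(0.0043))]
5 [(5, [0.4644, -0.2236, 0.001], np.float64(0.0023))]
dock top [ 0.55334814 -0.12737804  0.315331  ] 1.547288029754327
dock side [ 0.55586996 -0.13183732  0.31006079] 1.5156859161219245
entry [ 0.49155304 -0.14753657]
[0.08669656 0.57193316 0.38453388] [-2.57054510e-01  3.63237755e-04  1.29809971e+00] [0.15488175 0.55364838 0.21377993] 319.3448311324817
cam in tool [ 0.0705967  -0.00082184 -0.17075098] [[ 0.     0.967  0.254]
 [ 1.    -0.    -0.   ]
 [ 0.     0.254 -0.967]]
tool axes [[-0.963  0.269 -0.   ]
 [ 0.269  0.963 -0.   ]
 [ 0.    -0.    -1.   ]] red in tool: [-0.41543361 -0.29666919  0.01386105]
```

Units first: shifts go in shares of 0.5 m and turns go in shares of 2 pi rad. So -0.104 m / 0.5 = -0.208, -0.08 m / 0.5 = -0.16, 0.64 rad / 6.2832 = 0.1019.

```bash
echo '[[[0,0,0.0207],[-0.06,-0.04,0],0.09],[[0,0,0.0414],[-0.12,-0.08,0],0.09],[[0,0,0.0621],[-0.16,-0.12,0],0.09],[[0,0,0.0828],[-0.2,-0.148,0],0.09],[[0,0,0.1019],[-0.208,-0.148,0],0.09]]' | python3 drive.py
echo '[[[0,0,0.0207],[-0.06,0,0],0.09],[[0,0,0.0414],[-0.12,0,0],0.09],[[0,0,0.0621],[-0.18,0,0],0.09],[[0,0,0.0828],[-0.24,0.004,0],0.09],[[0,0,0.1019],[-0.256,0.004,0],0.09]]' | python3 drive.py
echo '[[[0,0,0.0207],[-0.06,0.04,0],0.09],[[0,0,0.0414],[-0.12,0.08,0],0.09],[[0,0,0.0621],[-0.16,0.12,0],0.09],[[0,0,0.0828],[-0.2,0.156,0],0.09],[[0,0,0.1019],[-0.202,0.156,0],0.09]]' | python3 drive.py
echo '[[[0,0,0.0207],[-0.02,0.06,0],0.09],[[0,0,0.0414],[-0.04,0.12,0],0.09],[[0,0,0.0621],[-0.06,0.18,0],0.09],[[0,0,0.0828],[-0.068,0.24,0],0.09],[[0,0,0.1019],[-0.068,0.246,0],0.09]]' | python3 drive.py
python3 - <<'E'
from rig import r, grab_frame, hand_in
from h import *
w=grab_frame("wrist"); cv2.imwrite("pics/w1.png",w["color"]); st=r.state()
np.savez("w1.npz",w=w); print(st["tool_pos"],st["orientation"],st["qpos"].round(2),st["wrist_force"],proj(w,[[.475,.156,.01]]))
E
```

```text
clock: 0.85
tool_pos: [0.2363, 0.4522, 0.2142]
orientation: [-3.141, 0.001, 2.221]
wrist_force: [-0.2, -0.4, 0.1]
width: 0.0899
finger_force: 0.0
clock: 1.35
tool_pos: [0.3164, 0.3525, 0.2141]
orientation: [3.141, 0.001, 1.581]
wrist_force: [-0.4, 0.0, -0.6]
width: 0.0902
finger_force: 0.0
clock: 1.85
tool_pos: [0.3966, 0.253, 0.214]
orientation: [3.14, -0.0, 0.94]
wrist_force: [-0.8, -0.1, -0.1]
width: 0.0902
finger_force: 0.0
clock: 2.35
tool_pos: [0.4771, 0.1534, 0.214]
orientation: [3.141, -0.001, 0.301]
wrist_force: [-0.2, 1.0, -0.1]
width: 0.0898
finger_force: 0.0
[0.47640143 0.15407279 0.21385463] [ 3.14115290e+00 -4.96354476e-04  2.98064570e-01] [ 0.29  0.2   1.73 -0.    1.21  1.56] [ 0.13654124  0.05972996 -0.05544433] [[274.60077617 194.00680118]]
```

View pics/w1.png

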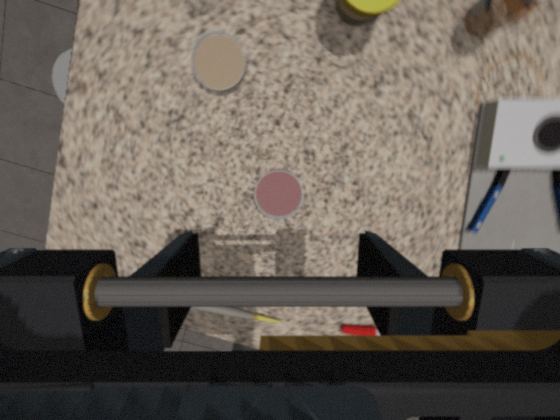

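The wrist view shows the red dish at (279,194), between the fingers and a little ahead of them. The tan dish is at (219,62), and the dock's hood and left rail are at the right edge.

```bash
cat > red.py <<'E'
from h import *
def redc(f,roi=None):
    H=cv2.cvtColor(f["color"],cv2.COLOR_BGR2HSV).astype(int)
    m=((H[...,0]<10)|(H[...,0]>160))&(H[...,1]>60)&(H[...,2]>40)
    return cv2.fitEllipse(blob(m,roi or (200,120,360,240)).astype(np.float32))
E
python3 - <<'E'
from red import *
from rig import r, grab_frame, hand_in
d=np.load("f0.npz",allow_pickle=True); t,s=d["t"].item(),d["s"].item(); w=np.load("w1.npz",allow_pickle=True)["w"].item()
e=redc(w); ct=redc(t,(175,230,220,275))[0]; cs=redc(s,(200,172,242,206))[0]
print(e); print("wt",tri(w,e[0],t,ct)); print("ws",tri(w,e[0],s,cs))
# three-view
A=[];b=[]
for f,c in((w,e[0]),(t,ct),(s,cs)):
    u=ray(f,c)[0];u/=np.linalg.norm(u);P=np.eye(3)-np.outer(u,u);A.append(P);b.append(P@f["xyz"])
print("3v",np.linalg.lstsq(np.vstack(A),np.hstack(b),rcond=None)[0]); p=plane(w,e[0],.008)[0]; print("wrist plane",p)
st=r.state(); Rt=R.from_euler('xyz',st["orientation"]).as_matrix(); print("tool delta",Rt.T@(p-st["tool_pos"]))
E
```

```text
((278.31396484375, 193.1183624267578), (42.33045196533203, 43.12142562866211), 83.48638916015625)
wt (array([0.47615848, 0.15381053, 0.01350406]), np.float64(0.0047284920465134155))
ws (array([0.4760139 , 0.15213562, 0.00616177]), np.float64(0.001346662094151062))
3v [0.47561731 0.154055   0.00567547]
wrist plane [0.47697463 0.15197047 0.008     ]
tool delta [-1.71634645e-04  2.08742751e-03  2.05855512e-01]
```

Scaled: 0.17 m / 0.5 = 0.34, 0.001 m / 0.5 = 0.002.

```bash
echo '[[[0,0,0],[0,0.002,0.08],0.09],[[0,0,0],[0,0.002,0.16],0.09],[[0,0,0],[0,0.002,0.24],0.09],[[0,0,0],[0,0.002,0.3],0.09],[[0,0,0],[0,0.002,0.34],0.09]]' | python3 drive.py
echo '[[[0,0,0],[0,0,0.03],0.09],[[0,0,0],[0,0,0.05],0.09],[[0,0,0],[0,0,0.064],0.09],[[0,0,0],[0,0,0.074],0.09],[[0,0,0],[0,0,0.074],0.09]]' | python3 drive.py
python3 - <<'E'
from rig import r, grab_frame, hand_in
from red import *
w=grab_frame("wrist"); cv2.imwrite("pics/w2.png",w["color"]); st=r.state()
print(st["tool_pos"],st["orientation"],st["wrist_force"],proj(w,[[.4755,.1535,.015]]))
E
```

```text
clock: 2.9
tool_pos: [0.4736, 0.1546, 0.0418]
orientation: [-3.141, 0.003, 0.311]
wrist_force: [1.3, -0.1, 0.5]
width: 0.09
finger_force: 0.0
clock: 3.4
tool_pos: [0.4752, 0.1547, 0.0068]
orientation: [-3.142, 0.0, 0.309]
wrist_force: [0.1, -0.9, 0.6]
width: 0.09
finger_force: 0.0
[0.47547109 0.15472158 0.00718655] [-3.14150566e+00 -5.38356369e-04  3.09148163e-01] [-0.31255121 -0.31079121 -0.35435722] [[278.29189052 265.87307819]]
```

View pics/w2.png

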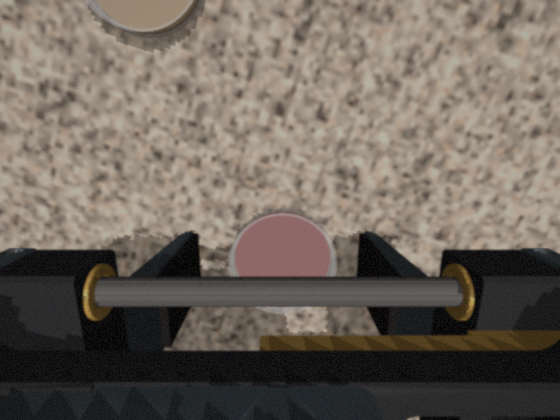

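The dish sits centred between the finger pads, with its rim spanning columns 230–336. I'll go 3 mm lower, close gently and lift.

Scaled: 0.003 m / 0.5 = 0.006.

```bash
echo '[[[0,0,0],[0,0,0.006],0.09],[[0,0,0],[0,0,0.006],0.075],[[0,0,0],[0,0,0.006],0.065],[[0,0,0],[0,0,0.006],0.055],[[0,0,0],[0,0,0.006],0.055]]' | python3 drive.py 8
echo '[[[0,0,0],[0,0,0],0.055],[[0,0,0],[0,0,0],0.055],[[0,0,0],[0,0,0],0.055]]' | python3 drive.py 8
```

```text
clock: 3.95
tool_pos: [0.4754, 0.1546, 0.0041]
orientation: [-3.142, -0.0, 0.309]
wrist_force: [0.3, -0.3, 0.0]
width: 0.0607
finger_force: 0.0
clock: 4.25
tool_pos: [0.4753, 0.1546, 0.0041]
orientation: [-3.142, -0.0, 0.309]
wrist_force: [0.5, -0.6, 2.3]
width: 0.0597
finger_force: 8.0
```

Scaled: -0.15 m / 0.5 = -0.3, -0.05 m / 0.5 = -0.1.

```bash
echo '[[[0,0,0],[0,0,-0.04],0.055],[[0,0,0],[0,0,-0.1],0.055],[[0,0,0],[0,0,-0.18],0.055],[[0,0,0],[0,0,-0.26],0.055],[[0,0,0],[0,0,-0.3],0.055]]' | python3 drive.py
echo '[[[0,0,0],[-0.016,0.06,0],0.055],[[0,0,0],[-0.032,0.12,0],0.055],[[0,0,0],[-0.048,0.18,0],0.055],[[0,0,0],[-0.064,0.24,0],0.055],[[0,0,0],[-0.076,0.294,0],0.055]]' | python3 drive.py
echo '[[[0,0,0],[-0.016,0.06,0],0.055],[[0,0,0],[-0.032,0.12,0],0.055],[[0,0,0],[-0.048,0.18,0],0.055],[[0,0,0],[-0.064,0.24,0],0.055],[[0,0,0],[-0.076,0.294,0],0.055]]' | python3 drive.py
echo '[[[0,0,0],[0,0,0],0.055],[[0,0,0],[0,0,0],0.055]]' | python3 drive.py
python3 - <<'E'
from rig import r, grab_frame, hand_in
from h import *
w=grab_frame("wrist"); cv2.imwrite("pics/w3.png",w["color"]); st=r.state(); np.savez("w3.npz",w=w)
print(st["tool_pos"],st["orientation"],st["wrist_force"],st["width"],st["finger_force"])
E
```

```text
clock: 4.75
tool_pos: [0.4767, 0.155, 0.1573]
orientation: [-3.142, -0.005, 0.309]
wrist_force: [0.5, 0.5, -0.2]
width: 0.0597
finger_force: 8.0
clock: 5.25
tool_pos: [0.4833, 0.0017, 0.1538]
orientation: [-3.141, 0.0, 0.309]
wrist_force: [0.7, -0.6, 0.5]
width: 0.0598
finger_force: 8.0
clock: 5.75
tool_pos: [0.4918, -0.15, 0.1537]
orientation: [-3.141, 0.0, 0.308]
wrist_force: [0.0, -0.6, -0.6]
width: 0.0596
finger_force: 8.0
clock: 5.95
tool_pos: [0.4919, -0.1487, 0.1536]
orientation: [-3.141, 0.0, 0.307]
wrist_force: [-0.7, 0.4, -0.4]
width: 0.0598
finger_force: 8.0
[ 0.49181001 -0.14813364  0.15363041] [-3.14055600e+00  5.21878003e-04  3.08452671e-01] [-0.55376858  0.41880814 -0.56703819] 0.05979360037005666 8.000076860189438
```

View pics/w3.png

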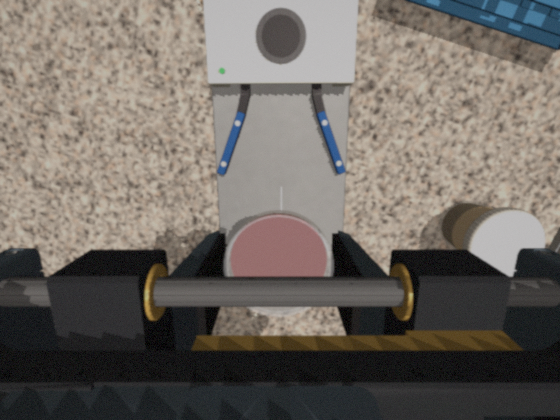

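The dish is held level and lined up with the dock. The hood's front corners are at (208,82) and (354,81), the rails' entry ends at (222,170) and (341,170), and the centre-line mark starts at (281,187). The white cup is well to the right, at (505,235).

Run:
```python
from h import *
from rig import r, grab_frame, hand_in
w=np.load("w3.npz",allow_pickle=True)["w"].item(); d=np.load("f0.npz",allow_pickle=True); t,s=d["t"].item(),d["s"].item()
g=cv2.GaussianBlur(w["color"],(3,3),0).astype(int).mean(2)
# hood front edge: strongest downward drop per column, and plate side edges by hood mask columns
cols=np.r_[222:240,265:300,325:345]; P=np.array([[c,70+np.argmin(np.diff(g[70:95,c]))+.5] for c in cols])
rows=np.arange(20,72,2)
L=np.array([[195+np.argmax(np.diff(g[y,195:220]))+.5,y] for y in rows]); Q=np.array([[345+np.argmin(np.diff(g[y,345:370]))+.5,y] for y in rows])
def line(f,px,z): p=plane(f,px,z)[:,:2]; v=cv2.fitLine((p*1000).astype(np.float32),cv2.DIST_HUBER,0,.01,.01).ravel(); return v[2:]/1000,v[:2]
(c0,v0),(cl,vl),(cr,vr)=[line(w,q,.031) for q in(P,L,Q)]
print("front dir",np.degrees(np.arctan2(v0[1],v0[0])),"sides",[np.arctan(v[1]/v[0]) for v in(vl,vr)], "front yaw",np.arctan(-v0[0]/v0[1]))
yaw=np.mean([np.arctan(vl[1]/vl[0]),np.arctan(vr[1]/vr[0]),np.arctan(-v0[0]/v0[1])])
X=np.array([np.cos(yaw),np.sin(yaw)]);Y=np.array([-X[1],X[0]])
print("width",(cl-cr)@Y); o=X*(c0@X-.046)+Y*((cl+cr)@Y/2); print("origin",o,"yaw",yaw,"entry",o-.065*X)
mid=np.r_[o+.046*X,.031]; hw=proj(w,mid)[0]
T=np.array([[263,138],[80,202]]).mean(0)/3.6+[264.6,149.6]; S=(np.array([[712,222],[588,103]]).mean(0)-[396,0])/[3.077,4.68]+[234.6,194.6]
print("hood_front tri",tri(w,hw,t,T),tri(w,hw,s,S),mid)
e=o-.065*X; st=r.state(); Rt=R.from_euler('xyz',st["orientation"]).as_matrix(); print("tool delta to entry",Rt.T@(np.r_[e,.01]-st["tool_pos"]),"dyaw",yaw-st["orientation"][2])
# plate height: entry corners triangulated top+side
for a,b in(([160,443],[426,303]),([342,378],[552,447])):
    print("plate corner",tri(t,np.array(a)/3.6+[264.6,149.6],s,(np.array(b)-[396,0])/[3.077,4.68]+[234.6,194.6])[0])
```

```text
front dir -72.395874 sides [np.float32(0.32694653), np.float32(0.3171184)] front yaw 0.30724987
width 0.12520283
origin [ 0.5553252  -0.13233544] yaw 0.31710494 entry [ 0.49356598 -0.15260355]
hood_front tri (array([ 0.60378352, -0.11644317, -0.01304909]), np.float64(0.0018853804375432346)) (array([ 0.60013681, -0.11850371,  0.03031457]), np.float64(0.002286925244019659)) [ 0.59903175 -0.11799185  0.031     ]
tool delta to entry [0.00039105 0.00494093 0.14362518] dyaw 0.008652264294453538
plate corner [ 0.42527574 -0.10465454  0.00214141]
plate corner [ 0.46436475 -0.22359287  0.00099282]
```

Scaled: 0.134 m / 0.5 = 0.268, 0.004 m / 0.5 = 0.008.

```bash
echo '[[[0,0,0],[0,0.008,0.06],0.055],[[0,0,0],[0,0.008,0.12],0.055],[[0,0,0],[0,0.008,0.18],0.055],[[0,0,0],[0,0.008,0.24],0.055],[[0,0,0],[0,0.008,0.268],0.055]]' | python3 drive.py
echo '[[[0,0,0],[0,0,0.002],0.055],[[0,0,0],[0,0,0.006],0.055],[[0,0,0],[0,0,0.01],0.055],[[0,0,0],[0,0,0.014],0.055],[[0,0,0],[0,0,0.014],0.055]]' | python3 drive.py
```

```text
clock: 6.5
tool_pos: [0.4917, -0.1505, 0.0176]
orientation: [-3.139, 0.004, 0.31]
wrist_force: [-0.3, -0.6, 0.2]
width: 0.0595
finger_force: 8.0
clock: 7.0
tool_pos: [0.4937, -0.1524, 0.0134]
orientation: [3.141, -0.001, 0.309]
wrist_force: [-0.1, -0.4, -1.2]
width: 0.0597
finger_force: 8.0
```

Scaled: 0.002 m / 0.5 = 0.004, 0.0015 m / 0.5 = 0.003.

```bash
echo '[[[0,0,0],[0,0,0.001],0.055],[[0,0,0],[0,0,0.003],0.055],[[0,0,0],[0,0,0.004],0.055],[[0,0,0],[0,0,0.004],0.055]]' | python3 drive.py
echo '[[[0,0,0],[0,0,0.001],0.055],[[0,0,0],[0,0,0.002],0.055],[[0,0,0],[0,0,0.002],0.055]]' | python3 drive.py
```

```text
clock: 7.4
tool_pos: [0.4934, -0.1524, 0.0109]
orientation: [-3.141, 0.0, 0.309]
wrist_force: [0.4, 0.6, 0.0]
width: 0.0596
finger_force: 8.0
clock: 7.7
tool_pos: [0.4935, -0.1524, 0.0101]
orientation: [-3.142, -0.0, 0.309]
wrist_force: [-0.1, -0.4, 1.9]
width: 0.0596
finger_force: 8.0
```

Scaled: 0.0003 m / 0.5 = 0.0006.

```bash
echo '[[[0,0,0],[0,0,0.0006],0.055],[[0,0,0],[0,0,0.0006],0.055]]' | python3 drive.py
echo '[[[0,0,0],[0,0,0],0.065],[[0,0,0],[0,0,0],0.075],[[0,0,0],[0,0,0],0.08],[[0,0,0],[0,0,0],0.08]]' | python3 drive.py
echo '[[[0,0,0],[0,0,-0.02],0.08],[[0,0,0],[0,0,-0.06],0.08],[[0,0,0],[0,0,-0.1],0.08],[[0,0,0],[0,0,-0.12],0.08],[[0,0,0],[0,0,-0.12],0.08]]' | python3 drive.py
echo '[[[0,0,0],[-0.08,0,0],0.04],[[0,0,0],[-0.14,0,0],0],[[0,0,0],[-0.15,0,0],0],[[0,0,0],[-0.15,0,0],0],[[0,0,0],[-0.15,0,0],0]]' | python3 drive.py
python3 - <<'E'
from rig import r, grab_frame, hand_in
from red import *
w=grab_frame("wrist"); cv2.imwrite("pics/w4.png",w["color"]); st=r.state(); np.savez("w4.npz",w=w)
print(st["tool_pos"],st["orientation"],st["qpos"].round(2),st["width"])
E
```

```text
clock: 7.9
tool_pos: [0.4935, -0.1524, 0.01]
orientation: [3.142, -0.0, 0.309]
wrist_force: [-0.8, 0.4, 4.5]
width: 0.0597
finger_force: 8.0
clock: 8.3
tool_pos: [0.4934, -0.1524, 0.0094]
orientation: [-3.141, 0.0, 0.309]
wrist_force: [0.6, 0.2, 0.6]
width: 0.0796
finger_force: 0.0
clock: 8.8
tool_pos: [0.4946, -0.1528, 0.0713]
orientation: [3.139, -0.003, 0.309]
wrist_force: [0.1, -0.2, 0.0]
width: 0.08
finger_force: 0.0
clock: 9.3
tool_pos: [0.4231, -0.1753, 0.0695]
orientation: [3.141, -0.001, 0.309]
wrist_force: [-0.4, -0.6, -0.4]
width: 0.0426
finger_force: 0.0
[ 0.42323939 -0.17527555  0.06957638] [ 3.14111660e+00 -9.71516263e-04  3.09147756e-01] [-0.42  0.29  2.03  0.    0.82  0.84] 0.038803209309495226
```

View pics/w4.png

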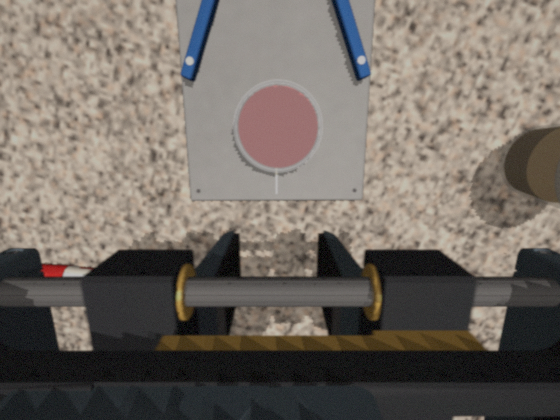

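The dish lies released and flat on the entry plate, centred at (278,126) on the centre line and clear of both rails. The fingers are behind it and still closing. Next I'll shut them, lower, and approach.

```bash
cat > chk.py <<'E'
import sys
from rig import r, grab_frame, hand_in
import numpy as np
st=r.state(); y=.312; X=np.array([np.cos(y),np.sin(y)])
o=np.array([.5553,-.132]); f=-st["wrist_force"][:2]@X; p=st["tool_pos"][:2]-o
print("CHK x_dish=%.4f y=%.4f push=%.2f z=%.4f F=%s"%(p@X+.046,p@[-X[1],X[0]],f,st["tool_pos"][2],st["wrist_force"].round(1)))
sys.exit(f>float(sys.argv[1]))
E
echo '[[[0,0,0],[0,0,0.04],0],[[0,0,0],[0,0,0.07],0],[[0,0,0],[0,0,0.09],0],[[0,0,0],[0,0,0.1],0],[[0,0,0],[0,0,0.1],0]]' | python3 drive.py 10
echo '[[[0,0,0],[0,0,0.008],0],[[0,0,0],[0,0,0.014],0],[[0,0,0],[0,0,0.018],0],[[0,0,0],[0,0,0.018],0]]' | python3 drive.py 
echo '[[[0,0,0],[0.014,0,0],0],[[0,0,0],[0.024,0,0],0],[[0,0,0],[0.032,0,0],0],[[0,0,0],[0.036,0,0],0],[[0,0,0],[0.036,0,0],0]]' | python3 drive.py; python3 chk.py 5
```

```text
clock: 9.85
tool_pos: [0.4221, -0.175, 0.0191]
orientation: [-3.141, 0.001, 0.309]
wrist_force: [0.4, -0.7, 0.7]
width: 0.0008
finger_force: 0.0
clock: 10.25
tool_pos: [0.4219, -0.1752, 0.0105]
orientation: [-3.141, 0.0, 0.309]
wrist_force: [0.2, 0.6, -0.1]
width: 0.0001
finger_force: 0.0
clock: 10.75
tool_pos: [0.4395, -0.1696, 0.0106]
orientation: [3.142, -0.0, 0.309]
wrist_force: [0.2, 0.4, -0.1]
width: 0.0005
finger_force: 0.0
CHK x_dish=-0.0757 y=-0.0003 push=-0.27 z=0.0106 F=[ 0.2  0.4 -0.1]False
```

Scaled: 0.02 m / 0.5 = 0.04, 0.004 m / 0.5 = 0.008.

```bash
sed -i 's/sys.exit(f/sys.exit(int(f/; s/argv\[1\]))$/argv[1])))/' chk.py; tail -1 chk.py
echo '[[[0,0,0],[0.008,0,0],0],[[0,0,0],[0.016,0,0],0],[[0,0,0],[0.024,0,0],0],[[0,0,0],[0.032,0,0],0],[[0,0,0],[0.04,0,0],0]]' | python3 drive.py && python3 chk.py 5 &&
echo '[[[0,0,0],[0.01,0,0],0],[[0,0,0],[0.02,0,0],0],[[0,0,0],[0.03,0,0],0],[[0,0,0],[0.04,0,0],0],[[0,0,0],[0.05,0,0],0]]' | python3 drive.py && python3 chk.py 5 &&
echo '[[[0,0,0],[0.01,0,0],0],[[0,0,0],[0.02,0,0],0],[[0,0,0],[0.03,0,0],0],[[0,0,0],[0.04,0,0],0],[[0,0,0],[0.05,0,0],0]]' | python3 drive.py && python3 chk.py 5 &&
echo '[[[0,0,0],[0.006,0,0],0],[[0,0,0],[0.012,0,0],0],[[0,0,0],[0.018,0,0],0],[[0,0,0],[0.024,0,0],0],[[0,0,0],[0.03,0,0],0]]' | python3 drive.py && python3 chk.py 5
```

```text
sys.exit(int(f>float(sys.argv[1])))
clock: 11.25
tool_pos: [0.4585, -0.1635, 0.0106]
orientation: [-3.141, -0.0, 0.309]
wrist_force: [-0.8, 0.3, 0.6]
width: 0.0004
finger_force: 0.1
CHK x_dish=-0.0558 y=-0.0003 push=0.71 z=0.0106 F=[-0.8  0.3  0.6]
clock: 11.75
tool_pos: [0.4824, -0.1559, 0.0106]
orientation: [-3.142, 0.0, 0.309]
wrist_force: [-0.7, -1.2, -0.7]
width: 0.0008
finger_force: 0.1
CHK x_dish=-0.0307 y=-0.0004 push=1.06 z=0.0106 F=[-0.7 -1.2 -0.7]
clock: 12.25
tool_pos: [0.5062, -0.1483, 0.0106]
orientation: [-3.141, -0.0, 0.309]
wrist_force: [-0.8, -0.0, -0.0]
width: 0.0002
finger_force: 0.1
CHK x_dish=-0.0057 y=-0.0004 push=0.78 z=0.0106 F=[-0.8 -0.  -0. ]
clock: 12.75
tool_pos: [0.5203, -0.1438, 0.0106]
orientation: [-3.142, -0.0, 0.309]
wrist_force: [0.2, 0.1, -1.4]
width: 0.0004
finger_force: 0.1
CHK x_dish=0.0091 y=-0.0005 push=-0.18 z=0.0106 F=[ 0.2  0.1 -1.4]
```

Quick look to confirm that the dish is where it should be, ahead of the fingers and between the rails.

Run:
```python
from rig import r, grab_frame, hand_in
from red import *
w=grab_frame("wrist"); cv2.imwrite("pics/w5.png",w["color"])
e=redc(w,(200,100,360,270)); p=plane(w,e[0],.014)[0]; X=np.array([np.cos(.312),np.sin(.312)]); d=p[:2]-[.5553,-.132]; print(e,p,d@X,d@[-X[1],X[0]])
```

```text
((278.25714111328125, 175.09048461914062), (100.2593002319336, 100.6373291015625), 40.38764572143555) [ 0.56761807 -0.12997103  0.014     ] 0.012346189175948905 -0.0018501741207904052
```

View pics/w5.png

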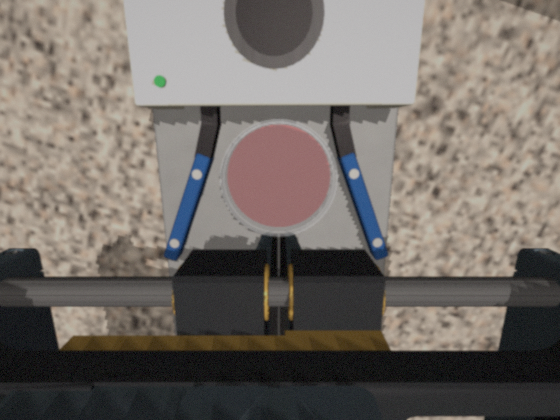

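The dish is centred between the rails at (278,175), touching the shut fingers, with its leading edge near the hood's front edge. I'll push on slowly with force checks.

Scaled: 0.01 m / 0.5 = 0.02, 0.008 m / 0.5 = 0.016.

```bash
echo '[[[0,0,0],[0.004,0,0],0],[[0,0,0],[0.008,0,0],0],[[0,0,0],[0.012,0,0],0],[[0,0,0],[0.016,0,0],0],[[0,0,0],[0.02,0,0],0]]' | python3 drive.py && python3 chk.py 8 &&
echo '[[[0,0,0],[0.004,0,0],0],[[0,0,0],[0.008,0,0],0],[[0,0,0],[0.012,0,0],0],[[0,0,0],[0.016,0,0],0],[[0,0,0],[0.02,0,0],0]]' | python3 drive.py && python3 chk.py 8 &&
echo '[[[0,0,0],[0.002,0,0],0],[[0,0,0],[0.004,0,0],0],[[0,0,0],[0.006,0,0],0],[[0,0,0],[0.008,0,0],0],[[0,0,0],[0.01,0,0],0]]' | python3 drive.py && python3 chk.py 8 &&
echo '[[[0,0,0],[0.002,0,0],0],[[0,0,0],[0.004,0,0],0],[[0,0,0],[0.006,0,0],0]]' | python3 drive.py && python3 chk.py 8
```

```text
clock: 13.3
tool_pos: [0.5298, -0.1408, 0.0106]
orientation: [-3.142, -0.0, 0.309]
wrist_force: [-0.0, -0.3, 0.7]
width: 0.0003
finger_force: 0.1
CHK x_dish=0.0190 y=-0.0006 push=0.10 z=0.0106 F=[-0.  -0.3  0.7]
clock: 13.8
tool_pos: [0.5387, -0.1377, 0.0106]
orientation: [-3.141, 0.001, 0.309]
wrist_force: [-3.3, -0.1, 1.2]
width: 0.0005
finger_force: 1.4
CHK x_dish=0.0284 y=-0.0004 push=3.18 z=0.0106 F=[-3.3 -0.1  1.2]
clock: 14.3
tool_pos: [0.544, -0.1362, 0.0106]
orientation: [-3.142, -0.0, 0.309]
wrist_force: [-1.6, -0.1, 1.1]
width: 0.0004
finger_force: 1.0
CHK x_dish=0.0340 y=-0.0006 push=1.52 z=0.0106 F=[-1.6 -0.1  1.1]
clock: 14.6
tool_pos: [0.547, -0.1353, 0.0106]
orientation: [3.142, -0.0, 0.309]
wrist_force: [-1.4, -0.1, 0.5]
width: 0.0004
finger_force: 0.8
CHK x_dish=0.0371 y=-0.0006 push=1.40 z=0.0106 F=[-1.4 -0.1  0.5]
```

Scaled: 0.0015 m / 0.5 = 0.003, 0.001 m / 0.5 = 0.002.

```bash
echo '[[[0,0,0],[0.001,0,0],0],[[0,0,0],[0.002,0,0],0],[[0,0,0],[0.003,0,0],0]]' | python3 drive.py >/dev/null && python3 chk.py 5.5 &&
echo '[[[0,0,0],[0.001,0,0],0],[[0,0,0],[0.002,0,0],0],[[0,0,0],[0.003,0,0],0]]' | python3 drive.py >/dev/null && python3 chk.py 5.5 &&
echo '[[[0,0,0],[0.001,0,0],0],[[0,0,0],[0.002,0,0],0],[[0,0,0],[0.003,0,0],0]]' | python3 drive.py >/dev/null && python3 chk.py 5.5 &&
echo '[[[0,0,0],[0.001,0,0],0],[[0,0,0],[0.002,0,0],0],[[0,0,0],[0.003,0,0],0]]' | python3 drive.py >/dev/null && python3 chk.py 5.5 &&
echo '[[[0,0,0],[0.001,0,0],0],[[0,0,0],[0.002,0,0],0],[[0,0,0],[0.003,0,0],0]]' | python3 drive.py >/dev/null && python3 chk.py 5.5 &&
echo '[[[0,0,0],[0.001,0,0],0],[[0,0,0],[0.002,0,0],0],[[0,0,0],[0.003,0,0],0]]' | python3 drive.py >/dev/null && python3 chk.py 5.5 &&
echo '[[[0,0,0],[0.001,0,0],0],[[0,0,0],[0.002,0,0],0],[[0,0,0],[0.003,0,0],0]]' | python3 drive.py >/dev/null && python3 chk.py 5.5 &&
echo '[[[0,0,0],[0.001,0,0],0],[[0,0,0],[0.002,0,0],0],[[0,0,0],[0.003,0,0],0]]' | python3 drive.py >/dev/null && python3 chk.py 5.5 &&
echo '[[[0,0,0],[0.001,0,0],0],[[0,0,0],[0.002,0,0],0],[[0,0,0],[0.003,0,0],0]]' | python3 drive.py >/dev/null && python3 chk.py 5.5 &&
echo '[[[0,0,0],[0.001,0,0],0],[[0,0,0],[0.002,0,0],0],[[0,0,0],[0.003,0,0],0]]' | python3 drive.py >/dev/null && python3 chk.py 5.5
```

```text
CHK x_dish=0.0384 y=-0.0006 push=2.06 z=0.0106 F=[-2.1 -0.3  0.4]
CHK x_dish=0.0399 y=-0.0006 push=1.92 z=0.0106 F=[-1.9 -0.3  0.9]
CHK x_dish=0.0414 y=-0.0006 push=0.61 z=0.0106 F=[-0.9  0.9 -0.1]
CHK x_dish=0.0429 y=-0.0006 push=2.00 z=0.0106 F=[-2.  -0.3  0.2]
CHK x_dish=0.0444 y=-0.0006 push=0.61 z=0.0106 F=[-0.9  0.8 -0.4]
CHK x_dish=0.0459 y=-0.0007 push=1.48 z=0.0106 F=[-1.5 -0.  -0.2]
CHK x_dish=0.0474 y=-0.0006 push=2.04 z=0.0106 F=[-1.8 -1.  -0. ]
CHK x_dish=0.0489 y=-0.0007 push=1.54 z=0.0106 F=[-1.3 -0.9  0.3]
CHK x_dish=0.0504 y=-0.0006 push=1.58 z=0.0106 F=[-1.6 -0.1 -0. ]
CHK x_dish=0.0519 y=-0.0007 push=1.15 z=0.0106 F=[-1.2 -0.2 -0.3]
```

Scaled: 0.0015 m / 0.5 = 0.003, 0.001 m / 0.5 = 0.002.

```bash
echo '[[[0,0,0],[0.001,0,0],0],[[0,0,0],[0.002,0,0],0],[[0,0,0],[0.003,0,0],0]]' | python3 drive.py >/dev/null && python3 chk.py 4.5 &&
echo '[[[0,0,0],[0.001,0,0],0],[[0,0,0],[0.002,0,0],0],[[0,0,0],[0.003,0,0],0]]' | python3 drive.py >/dev/null && python3 chk.py 4.5 &&
echo '[[[0,0,0],[0.001,0,0],0],[[0,0,0],[0.002,0,0],0],[[0,0,0],[0.003,0,0],0]]' | python3 drive.py >/dev/null && python3 chk.py 4.5 &&
echo '[[[0,0,0],[0.001,0,0],0],[[0,0,0],[0.002,0,0],0],[[0,0,0],[0.003,0,0],0]]' | python3 drive.py >/dev/null && python3 chk.py 4.5 &&
echo '[[[0,0,0],[0.001,0,0],0],[[0,0,0],[0.002,0,0],0],[[0,0,0],[0.003,0,0],0]]' | python3 drive.py >/dev/null && python3 chk.py 4.5 &&
echo '[[[0,0,0],[0.001,0,0],0],[[0,0,0],[0.002,0,0],0],[[0,0,0],[0.003,0,0],0]]' | python3 drive.py >/dev/null && python3 chk.py 4.5 &&
echo '[[[0,0,0],[0.001,0,0],0],[[0,0,0],[0.002,0,0],0],[[0,0,0],[0.003,0,0],0]]' | python3 drive.py >/dev/null && python3 chk.py 4.5 &&
echo '[[[0,0,0],[0.001,0,0],0],[[0,0,0],[0.002,0,0],0],[[0,0,0],[0.003,0,0],0]]' | python3 drive.py >/dev/null && python3 chk.py 4.5 &&
echo '[[[0,0,0],[0.001,0,0],0],[[0,0,0],[0.002,0,0],0],[[0,0,0],[0.003,0,0],0]]' | python3 drive.py >/dev/null && python3 chk.py 4.5 &&
echo '[[[0,0,0],[0.001,0,0],0],[[0,0,0],[0.002,0,0],0],[[0,0,0],[0.003,0,0],0]]' | python3 drive.py >/dev/null && python3 chk.py 4.5
```

```text
CHK x_dish=0.0534 y=-0.0007 push=1.32 z=0.0106 F=[-1.5  0.2 -0. ]
CHK x_dish=0.0549 y=-0.0007 push=-0.07 z=0.0106 F=[ 0.1 -0.   0.2]
CHK x_dish=0.0564 y=-0.0006 push=0.92 z=0.0106 F=[-1.   0.2  0.7]
CHK x_dish=0.0577 y=-0.0006 push=1.86 z=0.0106 F=[-1.8 -0.6  0.5]
CHK x_dish=0.0593 y=-0.0006 push=2.88 z=0.0106 F=[-2.9 -0.4 -0.2]
CHK x_dish=0.0608 y=-0.0006 push=2.51 z=0.0106 F=[-2.8  0.5  0.1]
CHK x_dish=0.0612 y=-0.0004 push=5.67 z=0.0105 F=[-5.3 -2.2  2.5]
```

The stop has been reached: advance halted at about 61 mm and the force is rising. Now the force goes up in fine steps.

Scaled: 0.0003 m / 0.5 = 0.0006.

```bash
echo '[[[0,0,0],[0.0006,0,0],0]]' | python3 drive.py >/dev/null && python3 chk.py 9 &&
echo '[[[0,0,0],[0.0006,0,0],0]]' | python3 drive.py >/dev/null && python3 chk.py 9 &&
echo '[[[0,0,0],[0.0006,0,0],0]]' | python3 drive.py >/dev/null && python3 chk.py 9
```

```text
CHK x_dish=0.0612 y=-0.0004 push=6.18 z=0.0105 F=[-6.2 -1.   2.1]
CHK x_dish=0.0613 y=-0.0004 push=7.25 z=0.0105 F=[-6.8 -2.4  3. ]
CHK x_dish=0.0613 y=-0.0003 push=7.82 z=0.0105 F=[-7.6 -2.   4.4]
```

Scaled: 0.0006 m / 0.5 = 0.0012.

```bash
echo '[[[0,0,0],[0.0012,0,0],0]]' | python3 drive.py >/dev/null && python3 chk.py 12 &&
echo '[[[0,0,0],[0.0012,0,0],0]]' | python3 drive.py >/dev/null && python3 chk.py 12 &&
echo '[[[0,0,0],[0.0012,0,0],0]]' | python3 drive.py >/dev/null && python3 chk.py 12 &&
echo '[[[0,0,0],[0.0008,0,0],0]]' | python3 drive.py >/dev/null && python3 chk.py 12
```

```text
CHK x_dish=0.0614 y=-0.0002 push=9.93 z=0.0106 F=[-9.7 -2.2  4.9]
CHK x_dish=0.0615 y=-0.0002 push=10.88 z=0.0105 F=[-10.3  -3.4   6.2]
CHK x_dish=0.0616 y=-0.0001 push=12.84 z=0.0106 F=[-12.   -4.5   5.8]
```

```bash
echo '[[[0,0,0],[0,0,0],0],[[0,0,0],[0,0,0],0],[[0,0,0],[0,0,0],0]]' | python3 drive.py >/dev/null; python3 chk.py 15;
echo '[[[0,0,0],[0,0,0],0],[[0,0,0],[0,0,0],0],[[0,0,0],[0,0,0],0]]' | python3 drive.py; python3 chk.py 15
```

```text
CHK x_dish=0.0615 y=-0.0001 push=11.19 z=0.0106 F=[-10.7  -3.4   6.9]
clock: 20.9
tool_pos: [0.5701, -0.1273, 0.0106]
orientation: [-3.14, 0.007, 0.31]
wrist_force: [-10.4, -2.6, 5.7]
width: 0.0008
finger_force: 5.6
CHK x_dish=0.0615 y=-0.0001 push=10.66 z=0.0106 F=[-10.4  -2.6   5.7]
```

Scaled: -0.03 m / 0.5 = -0.06, -0.02 m / 0.5 = -0.04.

```bash
echo '[[[0,0,0],[-0.004,0,0],0],[[0,0,0],[-0.012,0,0],0],[[0,0,0],[-0.024,0,0],0],[[0,0,0],[-0.04,0,0],0],[[0,0,0],[-0.06,0,0],0]]' | python3 drive.py >/dev/null
echo '[[[0,0,0],[-0.04,0,-0.02],0],[[0,0,0],[-0.06,0,-0.06],0],[[0,0,0],[-0.06,0,-0.12],0],[[0,0,0],[-0.06,0,-0.18],0],[[0,0,0],[-0.06,0,-0.2],0]]' | python3 drive.py
echo '[[[0,0,0],[0,0,0],0],[[0,0,0],[0,0,0],0]]' | python3 drive.py >/dev/null
python3 - <<'E'
from rig import r, grab_frame, hand_in
from red import *
w=grab_frame("wrist"); t=grab_frame("top"); cv2.imwrite("pics/w6.png",w["color"])
X=np.array([np.cos(.312),np.sin(.312)])
H=cv2.cvtColor(w["color"],cv2.COLOR_BGR2HSV); m=((H[...,0]<10)|(H[...,0]>160))&(H[...,1]>60)
b=blob(m,(200,60,360,240)); p=plane(w,b,.014)[:,:2]-[.5553,-.132]; print("near edge of medium x",(p@X).min(),"y mid",(p@[-X[1],X[0]]).mean())
print(r.state()["wrist_force"])
E
```

```text
clock: 21.9
tool_pos: [0.5178, -0.1458, 0.1136]
orientation: [3.138, -0.005, 0.308]
wrist_force: [0.4, -0.2, -0.3]
width: 0.0003
finger_force: 0.0
near edge of medium x 0.03582728653307745 y mid -0.0007363707610193135
[-0.99489224  0.51358056 -0.15645589]
```

View pics/w6.png

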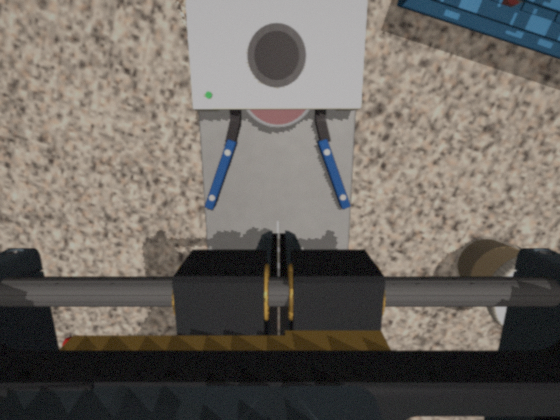

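The dish sits under the hood with its near rim showing at (278,122), centred, and the hand is clear. The rim puts its centre at about x = 62 mm, which agrees with the felt stop.

```bash
python3 -c "
from rig import r, grab_frame, hand_in
print(hand_in())"
```

```text
the job is handed in; nothing more can be done
None
```

The red dish was set on the entry plate, released and pushed home against the end stop with its centre at about x = 62 mm. It was pressed there at about 11–13 N for just over half a second, then the hand was withdrawn and the job handed in at about 22 s; the hand-in gave no verdict.

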